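Fit the charged pack in the cordless airbrush compressor and latch it

ROBOT

A 7-joint arm with a two-finger parallel gripper is mounted at the origin on the work surface. World frame = base frame: x ahead of the robot, y to its left, z up, the work surface at z = 0. Lengths are in m, angles in degrees, forces in N, time in s.
With the tool pointing down it reaches from about 0.425 to 0.875 m from the base axis. Payload 4.7 kg.
Tool frame: the origin (TCP) lies at the very end of the fingers, on their centre line; the grasp point (between the pads) lies behind it (env.pinch_z is the z of the grasp point in the tool frame, in m); z points along the fingers, y is the direction in which the jaws open and shut (so a half turn about z gives the same grasp; the last joint's range is limited). The gripper opens to 87 mm and grips with 3 to 60 N. Pads are 19 mm wide; open, the fingers measure 117 mm over their backs; the gripper's body (75 mm by 190 mm) begins 51 mm behind the grasp point.
Start: joints at [68.245, 18.392, -4.016, 83.108, 1.295, 78.541, -3.26], TCP at [0.249, -0.6, 0.223] pointing down, gripper open.
Joint ranges: [-163.93, 163.93], [-17.29, 119.83], [-79.2, 71.16], [3.27, 140.29], [-89.18, 269.18], [5.43, 117.66], [-154.24, 154.24]. Speed limits (degrees/s): [147.25, 147.25, 180, 180, 180, 180, 180].

INTERFACE

Orientations are given as [roll, pitch, yaw] about the fixed x, y, z axes, in that order (R = Rz(yaw) Ry(pitch) Rx(roll)).
In Python, from cell import readout, read_camera, env gives the robot as it stands. The module is installed in compiled form; this text tells all that it offers.
- The arm moves only by the tool servo_tool, never from a script. Its argument "plan" is a list that holds one entry, the list of rows, each a list of 5 numbers: the finger opening in m, from 0 to 0.087, then the shift along the tool's x, y, z in m, then the turn about the tool's z in rad. In form: [[[jaw, x, y, z, yaw], ...]]. A call has 1 to 12 rows; each row is the pose to reach, as a shift and turn from the pose measured when the call began, along the tool's axes at that moment; what a row does not reach only later rows make up. A row lasts 1/12 s, in which the tool goes at most 41.7 mm and 7.16 degrees, less where a joint would pass 70% of its speed; a pose out of reach is approached as far as the arm can. A call with a gripper value outside its range is refused whole. The fingers move at their own pace and stop on an object; "force" is the grip in N (left out, the last holds). Time passes only in rows, so rows that repeat a pose let the fingers close. It gives the time, the measured TCP pose, the force and the opening at its end, in the units of the state.
- readout.get_obs(): the state, without advancing time (a new reading comes with each control period).
- read_camera(name): name is "scene" or "top" or "wrist"; returns a dict with "image" (420x560x3 uint8, red, green, blue), "range_z" (420x560 float32, m along the optical axis (not along the pixel's ray), 0 where there is no reading), "mtx" (3x3 intrinsics, pixels), "camera_from_world" (4x4, takes a point from world to camera coordinates). Camera axes: x right, y up, looking along -z (the intrinsics and any distortion apply to the point x, -y, -z); pixel columns grow to the right and rows downward; lengths in m; the calibration is good to about 2 mm. The wrist camera is an equidistant fisheye: a pixel r from the principal point sees the ray r / f radians off the axis. A picture is of the moment at which its call begins.
- env.sign_off(): hands the job in, once; it reports no verdict.
The state is a dict: "time_s": time; "qpos": joint angles; "joint_velocities": joint speeds; "effort": joint torques, N m; "tool_pos": TCP position; "tool_rot": TCP orientation; "force": force on the tool from outside, world axes, zero at the start; "wrist_torque": the same for the moment, N m; "grip_width": finger opening in m.
Only numpy, scipy, OpenCV 4.12 (cv2) and the standard library are available. Lean on these libraries where they do the work, as an engineer would, in place of code of your own. Each camera call takes 0.05 s, during which the arm holds its last target. There are 200 camera calls.

TASK

Slide back the flush latch of the airbrush compressor's battery well, take the square-edged battery block out of the charger and set it down on the open desk to change your grip. Then put it in the well, press it fully home against the sprung floor, and slide the latch by its ridge across its click so that it locks over the block. Leave everything else standing where it is, including the low round-celled pack in the charger.

Things in the scene. Friction and masses are not known exactly. Their poses are not given: they have to be found in the camera images.
- compressor: Grey box-shaped airbrush compressor, fixed to the desk, 150 (x) x 200 (y) mm, flat deck 70 mm high; origin at the centre of its underside; turned up to 0.5 rad either way. In its frame the battery well opens upward at x 0, y +40 mm; the slide latch lies in the deck at negative y. Both y sides of the well are free deck; at both x ends stand guard lugs.
- well (a point): Centre of the well's mouth, level with the deck, 70 mm above the desk; axes as the compressor's. Opening 71 (x) x 55 (y) mm. Beyond each x end stands a black guard lug 22 (x) x 50 (y) mm, 25 mm above the deck, its near face 41 mm from this point: no room for fingers at a block's ends there.
- follower_plate (a joint): Sprung steel floor of the well, in m: 0 up, with its top 16 mm below the deck; 0.036 fully down, 52 mm below the deck. It grips: it stays where it is left, carries the block's weight without sinking and needs about 5 N at the top to 9 N at the bottom, beyond the block's weight, to push down.
- latch_plate (a joint): Slide latch, in m: 0 locked (tongue 15 mm over the well's edge), 0.016 open (clear of the well). Moves along the compressor's +y to lock, -y to open; starts locked. Clicks: about 4 N starts it from either end; 3 mm past its middle it runs on to the end by itself. The tongue is 4 mm thick, flush in the deck, so it closes only over a block whose top is over 4 mm below the deck.
- latch_ridge (a point): Top centre of the latch's ridge, which moves with it: a bar 26 mm (x) wide, 8 mm (y) thick, standing 6.5 mm above the deck, in the middle (x 0) of a flush plate 28 mm wide; y = -35 mm in the compressor's frame when open, -19 mm when locked. The deck round it is flat.
- pack: Square-edged grey battery block, 66 (x) x 50 (y) x 44 mm high, about 0.3 kg, origin at the centre of its underside; the lowest 8 mm is a foot of 58 x 42 mm. Starts upright in either bay of the charger, x along the charger's. Fits the well with its x along the compressor's, either way round; stands 28 mm proud of the deck until pressed; fully home its top is 8 mm below the deck.
- pack_top (a point): Centre of the block's top face.
- charger: White two-bay charger, fixed, 120 (x) x 164 (y) mm, base 15 mm thick, origin at the centre of its underside, turned up to 0.5 rad. Bays at y +40 and -40 mm; walls on their y sides, 2 mm from the block, as high as its top (59 mm above the desk). The x ends are open but for 6 mm lips, so a block there can be gripped only across its 66 mm length.
- round_pack: Leave alone: low grey pack of two round cells lying side by side, 66 x 50 x 25 mm high, in the other bay of the charger; origin at the centre of its underside.
- water_cup: Leave alone: white tapered open cup, 90 mm across its foot, 85 mm high; origin at the centre of its underside.
- paint_bottle: Leave alone: black dropper bottle, 32 mm across, 80 mm high; origin at the centre of its underside.
- paint_handle: Leave alone: wooden bottle-shaped painting handle, 56 mm across, with a black 50 mm square head, 100 mm high; origin at the centre of its underside.
There are look-alikes about, which are no part of the job. What is shaped like the pack but purple is not meant.

How it is judged:
By the outcome, as a careful person would: the job done as asked, in the order asked, and still so for the second after the job is handed in, with the robot touching nothing.
It also fails if it takes over 72 s, if anything falls off the work surface, if the arm or the gripper's body presses on something with over 40 N, if the wrist force passes 120 N, or if a joint passes its speed limit or range.

## Working session

There is one attempt and no reset: what is moved stays moved. The work goes in short steps, Python scripts to look and compute and a tool call to move; the robot and the scene stay as the last step left them, time stands still between calls to the robot, and variables do not carry over. Pictures are saved under pics/ and viewed, about 8 in all and at most 12, crops included, and the job is handed in when it is done.

Besides the shell and the picture viewer there is one more tool, called as name([rows], argument=value, ...), one row to a line, values as JSON. servo_tool: Moves the arm, as the interface text tells. Its arguments: {"type":"object","properties":{"plan":{"type":"array"},"force":{"type":"number"}},"required":["plan"]}

```bash
mkdir -p pics; ls
cat > h.py <<'E'
import numpy as np, cv2
from cell import readout, read_camera, env
from scipy.spatial.transform import Rotation as R
def world(c):
    "per-pixel world points from range_z for pinhole cameras"
    K=c["mtx"]; z=c["range_z"]; v,u=np.mgrid[:420,:560]
    p=np.stack([(u-K[0,2])/K[0,0]*z,-(v-K[1,2])/K[1,1]*z,-z,np.ones_like(z)],-1)
    return (p@np.linalg.inv(c["camera_from_world"]).T)[...,:3]
def save(n,im): cv2.imwrite("pics/"+n+".png",im[...,::-1])
E
python3 - <<'E'
from h import *
o=readout.get_obs(); print(o["time_s"],o["tool_pos"],o["tool_rot"],o["force"],o["grip_width"],env.pinch_z)
for n in("top","scene"):
    c=read_camera(n); save(n+"0",c["image"]); print(n,c["mtx"],np.linalg.inv(c["camera_from_world"]))
    np.savez(n+"0.npz",**c)
E
```

```text
pics
0.0 [ 0.2491213  -0.59975123  0.22146135] [-1.79889057e+02  5.66520375e-03  2.25636507e+01] [-0.06497834  0.57339083  0.35535569] 0.08686158373690181 -0.0187
top [[462.25981649   0.         278.00062654]
 [  0.         462.25981649 215.36606633]
 [  0.           0.           1.        ]] [[-0.00253905  0.99110411 -0.13306462  0.44283078]
 [-0.99967836 -0.0058734  -0.0246716  -0.0019865 ]
 [-0.02523367  0.13295918  0.99080024  1.13380704]
 [ 0.          0.          0.          1.        ]]
scene [[405.0030981    0.         282.50192946]
 [  0.         405.0030981  214.64914416]
 [  0.           0.           1.        ]] [[-0.39480366 -0.70469968  0.58951541  1.08820149]
 [ 0.91861513 -0.29115895  0.26715671  0.22586048]
 [-0.01662256  0.64701223  0.76229841  0.76053925]
 [ 0.          0.          0.          1.        ]]
```

View pics/top0.png

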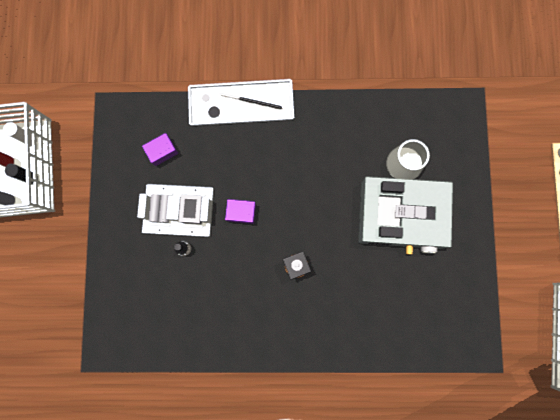

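View pics/scene0.png

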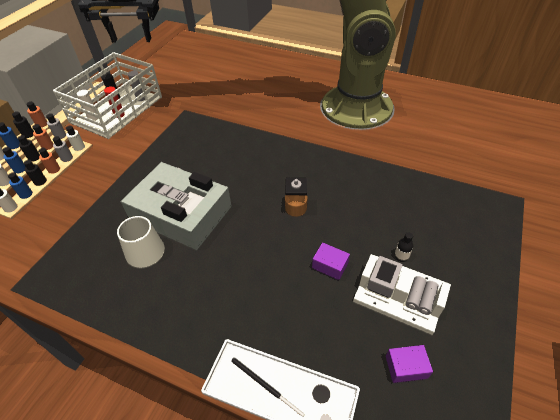

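Candidates for the pack: grey square-edged block in the charger at top (190,208), round-celled pack at (158,208), and purple blocks at (158,149) and (240,211). By the description I choose (190,208). Next I'll measure it and take a close crop.

Run:
```python
from h import *
c=dict(np.load("top0.npz")); P=world(c); im=c["image"]
a=cv2.resize(im[165:255,125:260],(800,533),interpolation=cv2.INTER_CUBIC)
b=cv2.resize(im[165:260,345:480],(800,563),interpolation=cv2.INTER_CUBIC)
save("crop0",cv2.resize(np.vstack([a,b]),(437,600)))
z=P[...,2]
def rect(name,box,lo,hi):
    u0,u1,v0,v1=box; m=np.zeros(z.shape,bool); m[v0:v1,u0:u1]=1; m&=(z>lo)&(z<hi)
    n,l,s,_=cv2.connectedComponentsWithStats(m.astype(np.uint8))
    for k in range(1,n):
        if s[k,4]<25: continue
        q=P[l==k]; r=cv2.minAreaRect((q[:,:2]*1000).astype(np.float32)); print(name,s[k],np.round(r[0],1),np.round(r[1],1),round(r[2],1),"z",np.median(q[:,2]).round(4))
C=(350,465,165,260)
rect("deck",C,.06,.08); rect("lugs",C,.085,.11)
D=(130,225,175,245)
rect("chg",D,.008,.025); rect("chgtop",D,.05,.07)
for n,b in dict(cup=(380,435,135,185),bottle=(170,198,236,262),handle=(275,320,245,285),pur1=(135,180,130,168),pur2=(222,260,195,228)).items(): rect(n,b,.012,.12)
```

```text
deck [397 165  28   9  76] [ 694.1 -287.2] [62.8 16.6] 84.7 z 0.0697
deck [ 362  177   91   70 4570] [ 593.9 -275.7] [201.4 151.2] 85.8 z 0.0702
lugs [382 181  23  12 234] [ 647.7 -238.9] [49.8 22.8] 84.5 z 0.095
lugs [380 226  24  12 243] [ 544.6 -231.9] [51.2 22.3] 86.0 z 0.0948
chg [ 143  185   71   52 1450] [608.5 272.3] [164.7 121. ] 86.6 z 0.016
chgtop [138 194  10  24 178] [612.6 346.9] [17.6 56.1] 87.7 z 0.0594
chgtop [ 167  195   43   28 1043] [605.1 238.2] [97.5 65.2] 89.4 z 0.0595
cup [ 380  140   55   45 1146] [ 707.3 -273.4] [109.  126.4] 3.8 z 0.0681
bottle [175 241  17  15 185] [512.5 251.4] [28.5 32. ] 72.5 z 0.054
handle [283 251  28  29 512] [470.3 -18.7] [54.2 54.8] 27.7 z 0.0847
pur1 [143 134  36  32 656] [758.4 316.6] [53.1 66.2] 29.6 z 0.0439
pur2 [226 200  30  24 627] [601.6 115.6] [66.6 50.4] 84.3 z 0.0441
```

View pics/crop0.png

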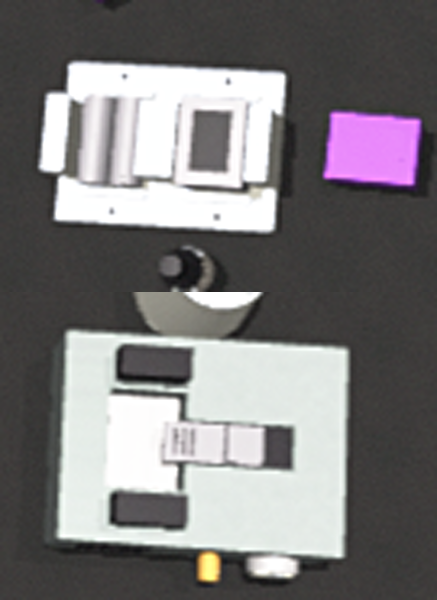

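The crop confirms the choice. The grey square-edged block with a dark label is in the right-hand bay (top image ~(190,208)), with the round cells in the left bay. The latch is locked, its tongue over the well. First move: go above the ridge.

servo_tool([
  [[0.087, 0.434, -0.15, 0.05, 0.465], [0.087, 0.434, -0.15, 0.05, 0.465], [0.087, 0.434, -0.15, 0.05, 0.465], [0.087, 0.434, -0.15, 0.05, 0.465], [0.087, 0.434, -0.15, 0.05, 0.465], [0.087, 0.434, -0.15, 0.05, 0.465], [0.087, 0.434, -0.15, 0.05, 0.465], [0.03, 0.434, -0.15, 0.05, 0.465], [0.03, 0.434, -0.15, 0.05, 0.465], [0.03, 0.434, -0.15, 0.05, 0.465], [0.03, 0.434, -0.15, 0.05, 0.465], [0.03, 0.434, -0.15, 0.05, 0.465]],
])

```text
time_s: 1.1
tool_pos: [0.5977, -0.2849, 0.1701]
tool_rot: [-179.5, -0.0, -3.4]
force: [0.0, 1.3, 0.2]
grip_width: 0.0613
```

```bash
cat >> h.py <<'E'
def go(x,y,z,yaw):
    "print shift of a row taking the tool to world x,y,z (m), yaw (deg)"
    o=readout.get_obs(); r=R.from_euler("xyz",o["tool_rot"],degrees=True)
    d=r.inv().apply(np.array([x,y,z])-o["tool_pos"]); t=(o["tool_rot"][2]-yaw+180)%360-180
    print("shift",np.round(d,4),"turn",round(np.radians(t),3),"| at",np.round(o["tool_pos"],4),np.round(o["tool_rot"],2),"F",np.round(o["force"],1),"w",round(o["grip_width"],4),"t",round(o["time_s"],2))
def wproj(c,p):
    "world points -> wrist pixels (equidistant)"
    p=np.atleast_2d(p); q=(np.c_[p,np.ones(len(p))]@c["camera_from_world"].T)[:,:3]*[1,-1,-1]
    th=np.arctan2(np.hypot(q[:,0],q[:,1]),q[:,2]); ph=np.arctan2(q[:,1],q[:,0]); f=c["mtx"][0,0]
    return np.c_[c["mtx"][0,2]+f*th*np.cos(ph),c["mtx"][1,2]+f*th*np.sin(ph)]
def wplane(c,uv,z):
    "wrist pixels -> world points on plane z"
    uv=np.atleast_2d(uv)-c["mtx"][:2,2]; th=np.hypot(*uv.T)/c["mtx"][0,0]; ph=np.arctan2(uv[:,1],uv[:,0])
    d=np.c_[np.sin(th)*np.cos(ph),-np.sin(th)*np.sin(ph),-np.cos(th)]
    M=np.linalg.inv(c["camera_from_world"]); d=d@M[:3,:3].T; o=M[:3,3]
    return (o+d*((z-o[2])/d[:,2])[:,None])[:,:2]
CC=np.array([.594,-.276]); CY=np.radians(-4.1)
def comp(x,y): return CC+R.from_euler("z",CY).as_matrix()[:2,:2]@[x,y]
E
python3 - <<'E'
from h import *
rx,ry=comp(0,-.019); go(rx,ry,.0725,-4.1)
c=read_camera("wrist"); im=c["image"].copy()
for p,z in [((0,-.019),.0765),((0,.04),.07),((.013,-.015),.0765),((-.013,-.023),.0765),((.0355,.0675),.07),((-.0355,.0125),.07)]:
    u=wproj(c,[*comp(*p),z])[0]; print(p,u.round(1)); cv2.circle(im,tuple(u.astype(int)),2,(255,0,0),-1)
save("w1",im); print(np.linalg.inv(c["camera_from_world"])[:3,3],c["mtx"][0])
E
```

```text
shift [-0.0045  0.0111  0.0976] turn 0.011 | at [ 0.5977 -0.2849  0.1701] [-1.7953e+02 -3.0000e-02 -3.4500e+00] F [0.  1.3 0.2] w 0.0613 t 1.1
(0, -0.019) [297.5 219.5]
(0, 0.04) [228.1 216.2]
(0.013, -0.015) [293.  204.2]
(-0.013, -0.023) [301.9 234.3]
(0.0355, 0.0675) [194.9 175.3]
(-0.0355, 0.0125) [260.6 255.1]
[ 0.67445681 -0.29104456  0.33244542] [325.1922621    0.         284.43581048]
```

View pics/w1.png

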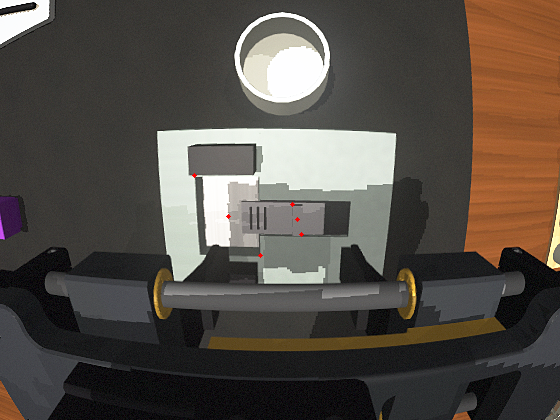

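Projected points land on the well corners and the ridge (297,219), within about 2 mm. Straddle the ridge and go down.

servo_tool([
  [[0.026, -0.0045, 0.011, 0.06, 0.011], [0.026, -0.0045, 0.011, 0.075, 0.011], [0.026, -0.0045, 0.011, 0.075, 0.011], [0.026, -0.0045, 0.011, 0.075, 0.011], [0.026, -0.0045, 0.011, 0.085, 0.011], [0.026, -0.0045, 0.011, 0.092, 0.011], [0.026, -0.0045, 0.011, 0.097, 0.011], [0.026, -0.0045, 0.011, 0.097, 0.011], [0.026, -0.0045, 0.011, 0.097, 0.011], [0.026, -0.0045, 0.011, 0.097, 0.011]],
])

```text
time_s: 1.98
tool_pos: [0.5919, -0.2967, 0.0738]
tool_rot: [-179.6, -0.0, -4.1]
force: [-0.1, 0.3, 0.3]
grip_width: 0.0259
```

Run:
```python
from h import *
rx,ry=comp(0,-.035); go(rx,ry,.0725,-4.1)
```

```text
shift [0.0006 0.0143 0.0013] turn -0.0 | at [ 0.5919 -0.2967  0.0738] [-1.7963e+02 -3.0000e-02 -4.1100e+00] F [-0.1  0.3  0.3] w 0.0259 t 1.98
```

servo_tool([
  [[0.026, 0, 0.005, 0.001, 0], [0.026, 0, 0.009, 0.001, 0], [0.026, 0, 0.012, 0.001, 0], [0.026, 0, 0.015, 0.001, 0], [0.026, 0, 0.018, 0.001, 0], [0.026, 0, 0.021, 0.001, 0], [0.026, 0, 0.022, 0.001, 0], [0.026, 0, 0.022, 0.001, 0], [0.026, 0, 0.018, 0.001, 0], [0.026, 0, 0.018, -0.03, 0], [0.026, 0, 0.018, -0.07, 0], [0.026, 0, 0.018, -0.09, 0]],
])

```text
time_s: 2.98
tool_pos: [0.5919, -0.3159, 0.1679]
tool_rot: [-179.8, -0.3, -4.1]
force: [0.5, -1.4, 2.5]
grip_width: 0.0263
```

Run:
```python
from h import *
go(.6061,.2324,.16,86.6)
c=read_camera("wrist"); u=wproj(c,[*comp(0,-.02),.07])[0].astype(int); print(u, wproj(c,[[*comp(0,-.035),.0765],[*comp(0,-.019),.0765],[*comp(0,.0125),.07]]).round())
im=c["image"][u[1]-75:u[1]+75,u[0]-100:u[0]+100]; save("w2",cv2.resize(im,(600,450))); print("origin",u-[100,75])
```

```text
shift [-0.0251 -0.5479  0.0099] turn -1.583 | at [ 0.5919 -0.3159  0.1679] [-179.77   -0.27   -4.1 ] F [ 0.5 -1.4  2.5] w 0.0263 t 2.98
[260 214] [[279. 216.]
 [259. 216.]
 [223. 214.]]
origin [160 139]
```

View pics/w2.png

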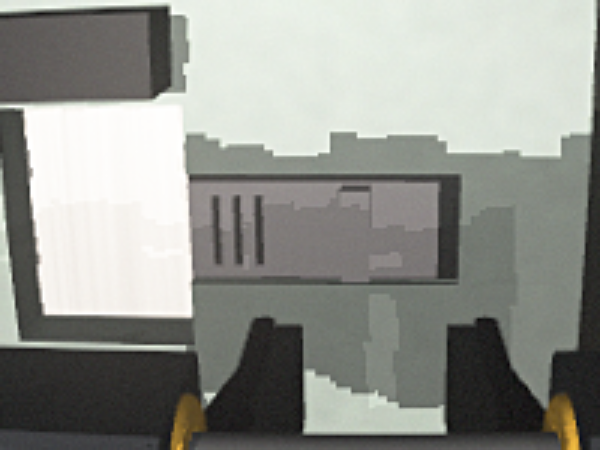

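The latch is open: its tongue is clear of the well (crop x≈190) and the ridge at crop (355,230) matches y=-35. Now to the charger.

servo_tool([
  [[0.087, -0.025, -0.04, 0.0, -0.12], [0.087, -0.025, -0.548, 0.01, -1.583], [0.087, -0.025, -0.548, 0.01, -1.583], [0.087, -0.025, -0.548, 0.01, -1.583], [0.087, -0.025, -0.548, 0.01, -1.583], [0.087, -0.025, -0.548, 0.01, -1.583], [0.087, -0.025, -0.548, 0.01, -1.583], [0.087, -0.025, -0.548, 0.01, -1.583], [0.087, -0.025, -0.548, 0.01, -1.583], [0.087, -0.025, -0.548, 0.01, -1.583], [0.087, -0.025, -0.548, 0.01, -1.583], [0.087, -0.025, -0.548, 0.01, -1.583]],
])

```text
time_s: 4.03
tool_pos: [0.6045, 0.1807, 0.1633]
tool_rot: [179.3, -0.1, 81.9]
force: [0.7, -0.7, 0.6]
grip_width: 0.0861
```

Run:
```python
from h import *
go(.6061,.2324,.16,86.6)
```

```text
shift [ 0.0514 -0.0058  0.0033] turn -0.082 | at [0.6045 0.1807 0.1633] [ 1.7934e+02 -7.0000e-02  8.1880e+01] F [ 0.7 -0.7  0.6] w 0.0861 t 4.03
```

servo_tool([
  [[0.087, 0.0514, -0.006, 0.003, -0.082], [0.087, 0.0514, -0.006, 0.003, -0.082], [0.087, 0.0514, -0.006, 0.003, -0.082], [0.087, 0.0514, -0.006, 0.003, -0.082], [0.087, 0.0514, -0.006, 0.003, -0.082]],
])

```text
time_s: 4.45
tool_pos: [0.6064, 0.2302, 0.1599]
tool_rot: [179.3, 0.1, 86.4]
force: [0.4, -0.2, 0.3]
grip_width: 0.0869
```

Run:
```python
from h import *
go(.6061,.2324,.029,86.6)
c=read_camera("wrist"); im=c["image"].copy()
r=R.from_euler("z",-3.4,degrees=True).as_matrix()[:2,:2]
for p in [(0,0),(.033,.025),(-.033,.025),(.033,-.025),(-.033,-.025)]:
    u=wproj(c,[*(np.array([.6061,.2324])+r@p),.059])[0]; print(p,u.round(1)); cv2.circle(im,tuple(u.astype(int)),2,(255,0,0),-1)
u=wproj(c,[.6061,.2324,.059])[0].astype(int); v0=max(u[1]-100,0);u0=max(u[0]-133,0)
save("w3",cv2.resize(im[v0:v0+200,u0:u0+266],(800,600))); print(u0,v0)
```

```text
shift [ 0.0024 -0.002   0.1309] turn -0.003 | at [0.6064 0.2302 0.1599] [1.7932e+02 1.0000e-01 8.6440e+01] F [ 0.4 -0.2  0.3] w 0.0869 t 4.45
(0, 0) [282.3 208.7]
(0.033, 0.025) [322.1 179.3]
(-0.033, 0.025) [242.2 179.8]
(0.033, -0.025) [320.5 236.1]
(-0.033, -0.025) [244.4 236.6]
149 108
```

View pics/w3.png

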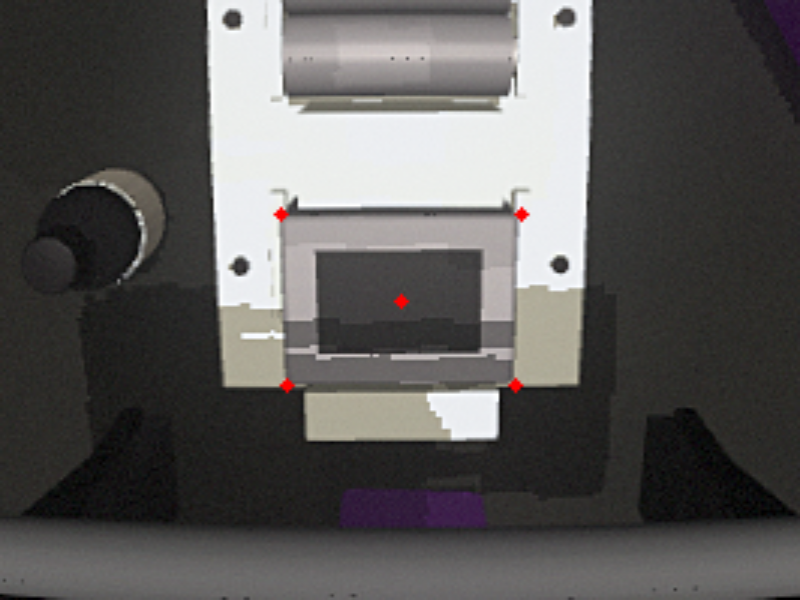

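The pack's corners match the picture. Descend and grip.

servo_tool([
  [[0.087, 0.0024, -0.002, 0.04, 0], [0.087, 0.0024, -0.002, 0.08, 0], [0.087, 0.0024, -0.002, 0.1, 0], [0.087, 0.0024, -0.002, 0.115, 0], [0.087, 0.0024, -0.002, 0.125, 0], [0.087, 0.0024, -0.002, 0.131, 0], [0.087, 0.0024, -0.002, 0.131, 0], [0.06, 0.0024, -0.002, 0.131, 0], [0.05, 0.0024, -0.002, 0.131, 0], [0.05, 0.0024, -0.002, 0.131, 0], [0.05, 0.0024, -0.002, 0.131, 0], [0.05, 0.0024, -0.002, 0.131, 0]],
], force=30)

```text
time_s: 5.5
tool_pos: [0.6065, 0.2323, 0.03]
tool_rot: [179.3, 0.1, 86.4]
force: [-1.4, 0.5, 3.8]
grip_width: 0.0657
```

servo_tool([
  [[0.05, 0, 0, -0.01, 0], [0.05, 0, 0, -0.03, 0], [0.05, 0, 0, -0.06, 0], [0.05, 0, 0, -0.1, 0], [0.05, 0, 0, -0.1, 0], [0.05, -0.03, 0, -0.1, 0], [0.05, -0.065, 0, -0.1, 0], [0.05, -0.105, 0, -0.1, 0], [0.05, -0.145, 0, -0.1, 0], [0.05, -0.185, 0, -0.1, 0], [0.05, -0.215, 0, -0.1, 0], [0.05, -0.235, 0, -0.1, 0]],
])

```text
time_s: 6.5
tool_pos: [0.5899, -0.0074, 0.1304]
tool_rot: [179.3, 0.2, 86.1]
force: [-0.5, -0.7, -3.9]
grip_width: 0.0656
```

Run:
```python
from h import *
go(.61,-.03,.0165,85.9)
```

```text
shift [-0.0207  0.0201  0.1142] turn 0.004 | at [ 0.5899 -0.0074  0.1304] [179.27   0.23  86.11] F [-0.5 -0.7 -3.9] w 0.0656 t 6.5
```

servo_tool([
  [[0.05, -0.02, 0.02, 0.03, 0], [0.05, -0.02, 0.02, 0.06, 0], [0.05, -0.02, 0.02, 0.085, 0], [0.05, -0.02, 0.02, 0.1, 0], [0.05, -0.02, 0.02, 0.107, 0], [0.05, -0.02, 0.02, 0.112, 0], [0.05, -0.02, 0.02, 0.114, 0], [0.05, -0.02, 0.02, 0.114, 0]],
])

```text
time_s: 7.17
tool_pos: [0.6105, -0.0291, 0.0175]
tool_rot: [179.2, 0.2, 86.1]
force: [0.6, -0.2, -2.7]
grip_width: 0.0659
```

servo_tool([
  [[0.05, 0, 0, 0.0015, 0], [0.05, 0, 0, 0.0025, 0], [0.05, 0, 0, 0.003, 0], [0.05, 0, 0, 0.003, 0]],
])

```text
time_s: 7.5
tool_pos: [0.6111, -0.0291, 0.0151]
tool_rot: [179.1, 0.2, 86.1]
force: [-0.3, -0.1, -2.3]
grip_width: 0.0659
```

servo_tool([
  [[0.05, 0, 0, 0.001, 0], [0.05, 0, 0, 0.002, 0], [0.05, 0, 0, 0.002, 0]],
])

```text
time_s: 7.75
tool_pos: [0.6111, -0.0292, 0.015]
tool_rot: [179.2, 0.3, 86.1]
force: [-4.6, -0.9, 10.2]
grip_width: 0.0655
```

servo_tool([
  [[0.087, 0, 0, 0, 0], [0.087, 0, 0, 0, 0], [0.087, 0, 0, 0, 0], [0.087, 0, 0, 0, 0], [0.087, 0, 0, -0.02, 0], [0.087, 0, 0, -0.06, 0], [0.087, 0, 0, -0.1, 0.12], [0.087, 0, 0, -0.13, 0.24], [0.087, 0, 0, -0.14, 0.36], [0.087, 0, 0, -0.14, 0.48], [0.087, 0, 0, -0.14, 0.6], [0.087, 0, 0, -0.14, 0.72]],
])

```text
time_s: 8.75
tool_pos: [0.6093, -0.0283, 0.1553]
tool_rot: [179.1, -0.4, 44.5]
force: [0.9, 0.8, -0.8]
grip_width: 0.0871
```

servo_tool([
  [[0.087, 0, 0, 0, 0.12], [0.087, 0, 0, 0, 0.24], [0.087, 0, 0, 0, 0.36], [0.087, 0, 0, 0, 0.48], [0.087, 0, 0, 0, 0.6], [0.087, 0, 0, 0, 0.72], [0.087, 0, 0, 0, 0.86], [0.087, 0, 0, 0, 0.86], [0.087, 0, 0, 0, 0.86]],
])

```text
time_s: 9.5
tool_pos: [0.6093, -0.0282, 0.1551]
tool_rot: [179.7, -0.9, -4.6]
force: [0.0, 0.3, -0.9]
grip_width: 0.0869
```

Run:
```python
from h import *
c=read_camera("wrist"); im=c["image"]
u=wproj(c,[.611,-.029,.044])[0].astype(int); print(u)
g=im.astype(int); m=((g.min(2)>75)&(g.max(2)-g.min(2)<40)).astype(np.uint8)
m[:u[1]-70]=0; m[u[1]+70:]=0; m[:,:u[0]-80]=0; m[:,u[0]+80:]=0
k,l,s,ce=cv2.connectedComponentsWithStats(m); print(s[1:][s[1:,4]>100])
i=1+np.argmax(s[1:,4]); cn=cv2.findContours((l==i).astype(np.uint8),0,2)[0][0].reshape(-1,2)
p=wplane(c,cn.astype(float),.044)*1000; print(cv2.minAreaRect(p.astype(np.float32)))
go(.611,-.029,.0215,-3.9)
im=im.copy(); cv2.drawContours(im,[cn],-1,(255,0,0),1)
v0=max(u[1]-75,0);u0=max(u[0]-100,0); save("w4",cv2.resize(im[v0:v0+150,u0:u0+200],(600,450)))
# second view: top camera
c=read_camera("top"); P=world(c); m=(P[...,2]>.035)&(P[...,2]<.06)&(abs(P[...,0]-.611)<.06)&(abs(P[...,1]+.029)<.06)
q=P[m]; print("top",len(q), cv2.minAreaRect((q[:,:2]*1000).astype(np.float32)) if len(q) else "")
```

```text
[284 208]
[[ 255  166   58   78 2738]]
((613.6318359375, -29.019344329833984), (49.35866928100586, 69.60295104980469), 86.3121337890625)
shift [-3.000e-04 -1.000e-04  1.337e-01] turn -0.011 | at [ 0.6093 -0.0282  0.1552] [179.7   -0.89  -4.55] F [ 0.8 -0.2  0.7] w 0.0871 t 9.55
top 0
```

View pics/w4.png

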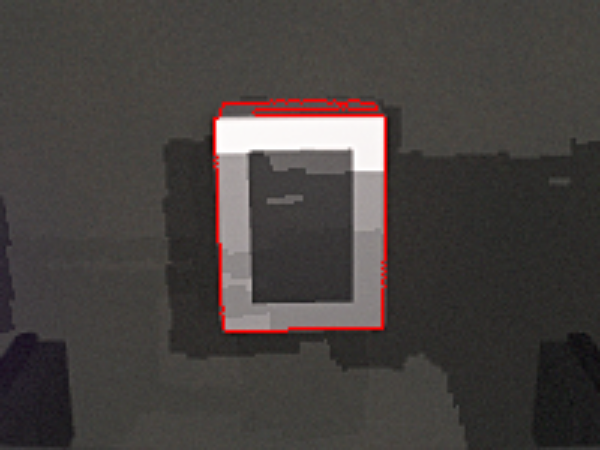

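The block stands upright alone on the desk (crop centre ~(300,222)) at about (0.6115,-0.029), yaw -3.7°. Grip it across its 50 mm.

servo_tool([
  [[0.087, 0, 0, 0.04, -0.012], [0.087, 0, 0, 0.08, -0.012], [0.087, 0, 0, 0.105, -0.012], [0.087, 0, 0, 0.12, -0.012], [0.087, 0, 0, 0.128, -0.012], [0.087, 0, 0, 0.133, -0.012], [0.087, 0, 0, 0.133, -0.012], [0.05, 0, 0, 0.133, -0.012], [0.03, 0, 0, 0.133, -0.012], [0.03, 0, 0, 0.133, -0.012], [0.03, 0, 0, 0.133, -0.012], [0.03, 0, 0, 0.133, -0.012]],
], force=30)

```text
time_s: 10.6
tool_pos: [0.6118, -0.0291, 0.023]
tool_rot: [179.7, -1.0, -3.9]
force: [0.2, -0.0, 1.4]
grip_width: 0.0615
```

servo_tool([
  [[0.03, 0, 0, 0, 0], [0.03, 0, 0, -0.02, 0], [0.03, 0, 0, -0.06, 0], [0.03, 0, 0, -0.1, 0], [0.03, 0, 0, -0.13, 0], [0.03, 0, 0, -0.13, 0]],
])

```text
time_s: 11.1
tool_pos: [0.6138, -0.028, 0.1605]
tool_rot: [179.7, -1.6, -3.9]
force: [1.8, -0.0, -1.1]
grip_width: 0.0497
```

Run:
```python
from h import *
go(*comp(0,.04),.15,-4.1)
```

```text
shift [-0.0032  0.2088  0.0116] turn 0.004 | at [ 0.6138 -0.028   0.1605] [179.68  -1.65  -3.87] F [ 1.8 -0.  -1.1] w 0.0497 t 11.1
```

The fingers were still closing when the lift began, so I check the hold.

Run:
```python
from h import *
c=read_camera("scene"); o=readout.get_obs(); print(o["tool_pos"],o["tool_rot"],o["force"],o["grip_width"])
q=c["camera_from_world"]@np.r_[o["tool_pos"],1]; u=(c["mtx"]@(q[:3]*[1,-1,-1])); u=(u[:2]/u[2]).astype(int); print(u)
v0=max(u[1]-90,0);u0=max(u[0]-120,0); a=cv2.resize(c["image"][v0:v0+180,u0:u0+240],(600,450),interpolation=cv2.INTER_CUBIC); save("s5",a); print(u0,v0)
```

```text
[ 0.61210707 -0.02809151  0.15694484] [179.67976643  -1.38222699  -3.87398409] [ 0.04626031  1.2285967  -3.48186829] 0.049767770103058585
[264 205]
144 115
```

View pics/s5.png

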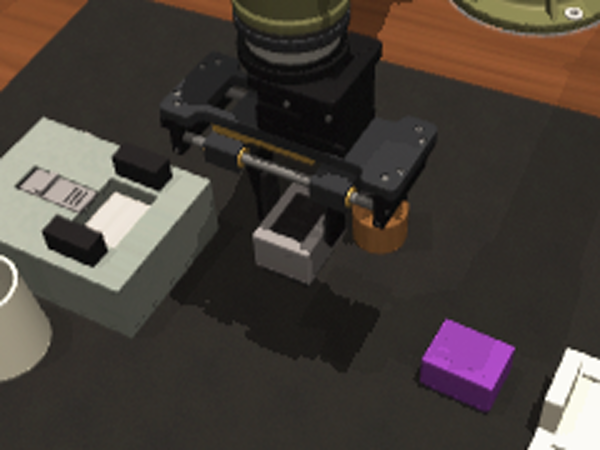

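Held: the block is between the fingers (crop ~(290,235)). I'll measure its height and tilt from the depth.

Run:
```python
from h import *
c=read_camera("scene"); P=world(c); o=readout.get_obs(); t=o["tool_pos"]
r=R.from_euler("z",-3.9,degrees=True).as_matrix(); L=(P-t)@r
m=(abs(L[...,0])<.045)&(abs(L[...,1])<.023)&(L[...,2]<.06)&(L[...,2]>-.05)
q=L[m]; print(len(q), "TCP",t)
e=q[q[:,0]>.026]; print("x-end pts z range",np.percentile(e[:,2],[1,5,50,95,99]).round(4),"x",np.percentile(e[:,0],[5,50,95,99]).round(4))
top=q[(q[:,0]>.012)&(q[:,0]<.03)&(q[:,2]>.01)]
A=np.c_[top[:,:2],np.ones(len(top))]; s=np.linalg.lstsq(A,top[:,2],rcond=None)[0]; print("top plane n",len(top),"slopes deg",np.degrees(s[:2]).round(2),"z at centre",s[2].round(4), "resid",np.std(top[:,2]-A@s).round(4))
face=q[(q[:,0]>.03)&(q[:,2]<.012)]
A=np.c_[face[:,1:],np.ones(len(face))]; s=np.linalg.lstsq(A,face[:,0],rcond=None)[0]; print("face",len(face),"slope y,z deg",np.degrees(s[:2]).round(2),"x",s[2].round(4))
go(*comp(0,.04),.15,-4.1)
```

```text
717 TCP [ 0.61006099 -0.02827683  0.15386947]
x-end pts z range [-0.0288 -0.0262  0.0045  0.0156  0.0167] x [0.0278 0.0365 0.0381 0.0385]
top plane n 165 slopes deg [0.37 0.74] z at centre 0.0147 resid 0.001
face 224 slope y,z deg [-0.27  3.9 ] x 0.0371
shift [0.0008 0.2082 0.0051] turn 0.004 | at [ 0.6101 -0.0283  0.1539] [179.67  -1.06  -3.88] F [-0.4 -0.4 -3.3] w 0.0498 t 11.2
```

servo_tool([
  [[0.03, 0, 0.02, 0, 0], [0.03, 0, 0.05, 0, 0], [0.03, 0, 0.085, 0, 0], [0.03, 0, 0.12, 0, 0.004], [0.03, 0, 0.15, 0, 0.004], [0.03, 0, 0.18, 0, 0.004], [0.03, 0, 0.2, 0, 0.004], [0.03, 0.001, 0.208, 0, 0.004], [0.03, 0.001, 0.208, 0, 0.004], [0.03, 0.001, 0.208, 0, 0.004], [0.03, 0.001, 0.208, 0, 0.004], [0.03, 0.001, 0.208, 0, 0.004]],
])

```text
time_s: 12.2
tool_pos: [0.5975, -0.2328, 0.1547]
tool_rot: [179.8, -1.0, -3.9]
force: [-0.1, -0.3, -2.4]
grip_width: 0.0494
```

```bash
cat > m.py <<'E'
from h import *
o=readout.get_obs(); t=o["tool_pos"]; c=read_camera("scene"); P=world(c)
L=(P-[*comp(0,.04),.07])@R.from_euler("z",CY).as_matrix()  # well frame
def st(n,m,k):
    if m.sum()>5: print(n,m.sum(),np.percentile(L[m][:,k],[2,10,50,90,98]).round(4))
tz=t[2]-.07
near=(abs(L[...,0])<.05)&(abs(L[...,1])<.024)&(L[...,2]>max(tz-.03,.005))&(L[...,2]<tz+.008)
f=near&(L[...,0]>.028); st("block +x face x",f,0)
b=(abs(L[...,0])<.05)&(abs(L[...,1])<.024)&(L[...,0]>.01)&(L[...,0]<.028)&(L[...,2]>tz)&(L[...,2]<tz+.03); st("block top z-tcp",b,2); 
q=L[b]
if len(q)>20: A=np.c_[q[:,:2],np.ones(len(q))]; s=np.linalg.lstsq(A,q[:,2],rcond=None)[0]; print("tilt",np.degrees(s[:2]).round(2))
print("tcp z rel deck",tz.round(4))
lug=(L[...,0]>.035)&(L[...,0]<.07)&(abs(L[...,1])<.03)&(L[...,2]>.02)&(L[...,2]<.027); st("lug top x",lug,0); st("lug top y",lug,1); st("lug z",lug,2)
lug=(L[...,0]<-.035)&(L[...,0]>-.07)&(abs(L[...,1])<.03)&(L[...,2]>.02)&(L[...,2]<.027); st("lug- x",lug,0)
go(*comp(0,.04),.10,-4.1)
E
python3 - <<'E'
import m
from h import *
c=m.c; u0,v0=100,130; save("s6",cv2.resize(c["image"][v0:v0+150,u0:u0+200],(800,600),interpolation=cv2.INTER_CUBIC))
E
```

```text
block +x face x 159 [0.0322 0.0344 0.0356 0.0366 0.0371]
block top z-tcp 127 [0.095  0.0956 0.0968 0.0984 0.1064]
tilt [-6.57 -2.6 ]
tcp z rel deck 0.0847
lug top x 173 [0.0399 0.0421 0.0526 0.0618 0.0623]
lug top y 173 [-0.0242 -0.0199  0.0032  0.0236  0.0259]
lug z 173 [0.0207 0.0226 0.0257 0.0266 0.0269]
lug- x 64 [-0.0646 -0.062  -0.0526 -0.0422 -0.0414]
shift [-0.0015  0.0025  0.055 ] turn 0.003 | at [ 0.5975 -0.2333  0.155 ] [179.73  -1.06  -3.92] F [-0.4  0.7 -4. ] w 0.0497 t 12.25
```

View pics/s6.png

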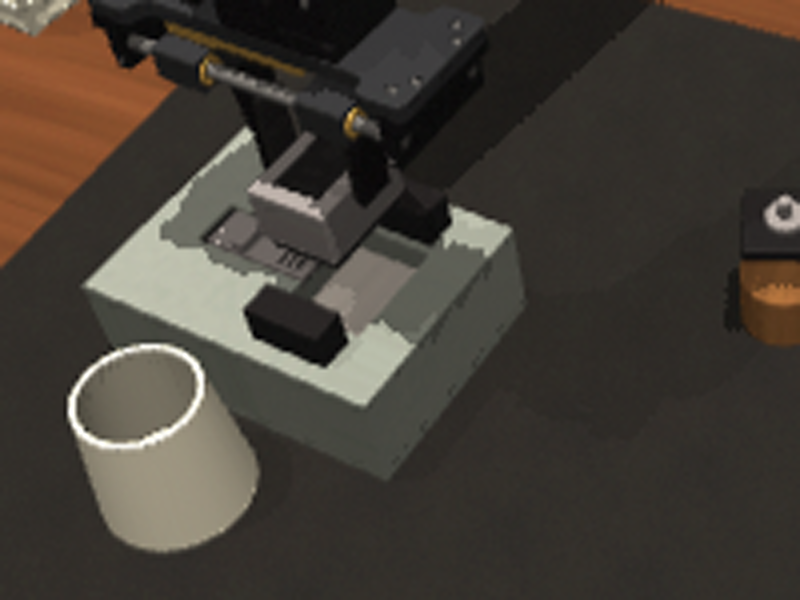

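The block is nearly level above the well (image ~(320,220)), its bottom ~31 mm below the TCP and its x centre about 3 mm too far. I'll correct that and lower it to just above the mouth.

servo_tool([
  [[0.03, -0.001, 0.001, 0.01, 0.003], [0.03, -0.003, 0.0025, 0.025, 0.003], [0.03, -0.003, 0.0025, 0.04, 0.003], [0.03, -0.003, 0.0025, 0.047, 0.003], [0.03, -0.003, 0.0025, 0.049, 0.003], [0.03, -0.003, 0.0025, 0.05, 0.003], [0.03, -0.003, 0.0025, 0.05, 0.003]],
])

```text
time_s: 12.83
tool_pos: [0.5957, -0.2357, 0.1054]
tool_rot: [179.7, -1.1, -4.1]
force: [0.5, 0.3, -2.9]
grip_width: 0.05
```

```bash
python3 m.py
```

```text
block +x face x 200 [0.032  0.0331 0.0347 0.0479 0.0494]
block top z-tcp 136 [0.0399 0.0457 0.0472 0.0486 0.0493]
tilt [-2.78 -1.24]
tcp z rel deck 0.0354
lug top x 167 [0.0355 0.0416 0.0521 0.0616 0.0624]
lug top y 167 [-0.0237 -0.0198  0.0035  0.0244  0.0258]
lug z 167 [0.0204 0.0225 0.0259 0.0268 0.027 ]
shift [0.0008 0.0001 0.0058] turn 0.0 | at [ 0.5959 -0.2359  0.1058] [179.72  -1.14  -4.07] F [-0.4  0.6 -2.1] w 0.0498 t 12.88
```

servo_tool([
  [[0.03, -0.0005, 0, 0.004, 0], [0.03, -0.0005, 0, 0.008, 0], [0.03, -0.0005, 0, 0.011, 0], [0.03, -0.0005, 0, 0.014, 0], [0.03, -0.0005, 0, 0.016, 0], [0.03, -0.0005, 0, 0.018, 0], [0.03, -0.0005, 0, 0.018, 0]],
])

```text
time_s: 13.47
tool_pos: [0.5947, -0.236, 0.0905]
tool_rot: [179.7, -1.0, -4.1]
force: [-10.1, 1.9, 13.3]
grip_width: 0.0497
```

```bash
python3 m.py
```

```text
block +x face x 145 [0.031  0.0321 0.0395 0.048  0.0498]
block top z-tcp 121 [0.0256 0.0334 0.0355 0.0369 0.0375]
tilt [ 5.64 -3.15]
tcp z rel deck 0.0205
lug top x 170 [0.0395 0.0419 0.0521 0.0614 0.0623]
lug top y 170 [-0.0242 -0.0202  0.0005  0.0233  0.0257]
lug z 170 [0.0205 0.0224 0.0256 0.0266 0.0269]
shift [ 0.0023 -0.0001 -0.0094] turn 0.0 | at [ 0.5947 -0.2361  0.0905] [179.67  -1.02  -4.09] F [-9.7  2.6 14.9] w 0.0496 t 13.52
```

The foot is in but the shoulder is catching the +x rim, since the force is toward -x. Ease up, shift -x and go down again.

servo_tool([
  [[0.03, -0.0005, 0, -0.003, 0], [0.03, -0.0025, 0, -0.003, 0], [0.03, -0.0025, 0, -0.002, 0], [0.03, -0.0025, 0, 0.0, 0], [0.03, -0.0025, 0, 0.002, 0], [0.03, -0.0025, 0, 0.004, 0], [0.03, -0.0025, 0, 0.004, 0]],
])

```text
time_s: 14.1
tool_pos: [0.5926, -0.236, 0.0868]
tool_rot: [179.7, -1.1, -4.1]
force: [-0.5, -0.1, 3.5]
grip_width: 0.0497
```

```bash
python3 m.py|egrep "top z|shift|tilt"
```

```text
block top z-tcp 132 [0.0207 0.0293 0.0318 0.0331 0.034 ]
tilt [ 3.6  -4.64]
shift [ 0.0045 -0.0001 -0.0131] turn 0.0 | at [ 0.5926 -0.236   0.0869] [179.66  -1.06  -4.09] F [-0.6  0.3  3.1] w 0.0499 t 14.15
```

servo_tool([
  [[0.03, 0, 0, 0.002, 0], [0.03, 0, 0, 0.003, 0], [0.03, 0, 0, 0.004, 0], [0.03, 0, 0, 0.005, 0], [0.03, 0, 0, 0.005, 0]],
])

```text
time_s: 14.57
tool_pos: [0.5932, -0.2361, 0.0824]
tool_rot: [179.7, -1.1, -4.1]
force: [0.3, 0.2, 4.4]
grip_width: 0.0494
```

```bash
python3 m.py|egrep "top z|shift|tilt"
```

```text
block top z-tcp 130 [0.0205 0.0251 0.0269 0.0283 0.0293]
tilt [ 5.63 -1.35]
shift [ 0.004  -0.0001 -0.0175] turn 0.0 | at [ 0.5932 -0.236   0.0824] [179.66  -1.11  -4.08] F [-0.5  0.5  5.4] w 0.0497 t 14.62
```

The block is seated on the follower. I'll push a bit further while it is guided by the grip, then release and rise.

servo_tool([
  [[0.03, 0, 0, 0.002, 0], [0.03, 0, 0, 0.004, 0], [0.03, 0, 0, 0.006, 0], [0.03, 0, 0, 0.008, 0], [0.03, 0, 0, 0.009, 0], [0.087, 0, 0, 0.005, 0], [0.087, 0, 0, 0.005, 0], [0.087, 0, 0, 0.005, 0], [0.087, 0, 0, 0.005, 0], [0.087, 0, 0, -0.03, 0], [0.087, 0, 0, -0.07, 0], [0.087, 0, 0, -0.07, 0]],
])

```text
time_s: 15.62
tool_pos: [0.5962, -0.2368, 0.1605]
tool_rot: [179.4, -1.8, -4.1]
force: [1.8, -0.1, 1.3]
grip_width: 0.0843
```

Run:
```python
from m import *
c=read_camera("wrist"); u=wproj(c,[*comp(0,.03),.09])[0].astype(int); v0=max(u[1]-100,0);u0=max(u[0]-133,0)
save("w7",cv2.resize(c["image"][v0:v0+200,u0:u0+266],(800,600)))
print(u0,v0,wproj(c,[*comp(0,.04),.09]))
```

```text
tcp z rel deck 0.0905
lug top x 163 [0.0399 0.0425 0.0534 0.0616 0.0623]
lug top y 163 [-0.024  -0.0185  0.0012  0.0237  0.0256]
lug z 163 [0.0202 0.0225 0.0257 0.0267 0.0269]
lug- x 81 [-0.0643 -0.0628 -0.0487 -0.0422 -0.0416]
shift [ 0.0002 -0.001   0.0575] turn 0.0 | at [ 0.595  -0.2365  0.1575] [179.5   -1.62  -4.08] F [0.7 0.3 0.2] w 0.0856 t 15.67
163 124 [[282.62305656 224.45651543]]
```

View pics/w7.png

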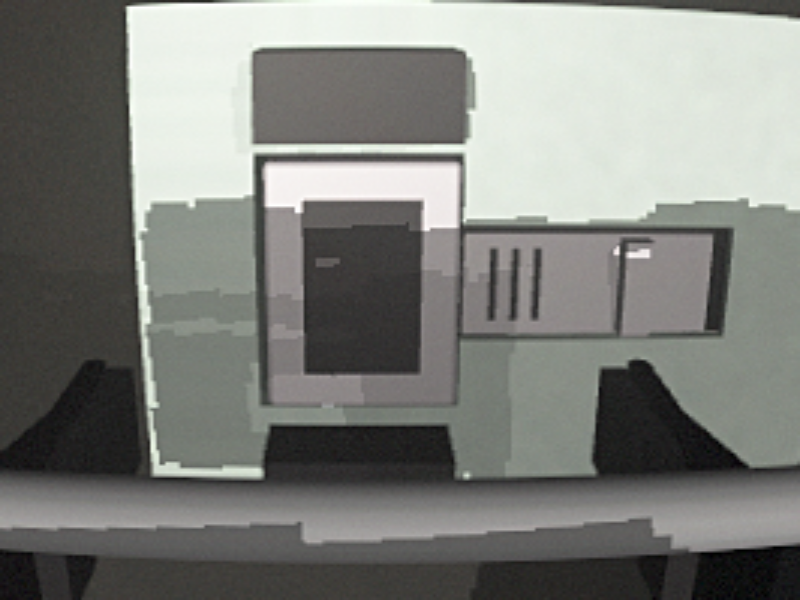

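The block sits square in the well (crop ~(362,280)) and the latch is still open. Close the fingers and press at the centre.

servo_tool([
  [[0.0, 0.001, -0.001, 0, 0], [0.0, 0.001, -0.001, 0, 0], [0.0, 0.001, -0.001, 0, 0], [0.0, 0.001, -0.001, 0, 0], [0.0, 0.001, -0.001, 0.02, 0], [0.0, 0.001, -0.001, 0.04, 0], [0.0, 0.001, -0.001, 0.05, 0], [0.0, 0.001, -0.001, 0.055, 0], [0.0, 0.001, -0.001, 0.055, 0], [0.0, 0.001, -0.001, 0.055, 0]],
])

```text
time_s: 16.55
tool_pos: [0.5958, -0.2356, 0.1]
tool_rot: [179.6, -1.4, -4.1]
force: [0.2, 0.1, 1.6]
grip_width: 0.0287
```

```bash
python3 -c "
from h import *
go(*comp(0,.04),.062,-4.1)"
```

```text
shift [0.0001 0.0002 0.038 ] turn 0.0 | at [ 0.5958 -0.2356  0.1   ] [179.57  -1.36  -4.08] F [0.2 0.1 1.6] w 0.0287 t 16.55
```

servo_tool([
  [[0.0, 0, 0, 0.002, 0], [0.0, 0, 0, 0.004, 0], [0.0, 0, 0, 0.006, 0], [0.0, 0, 0, 0.008, 0], [0.0, 0, 0, 0.012, 0], [0.0, 0, 0, 0.016, 0], [0.0, 0, 0, 0.02, 0], [0.0, 0, 0, 0.024, 0], [0.0, 0, 0, 0.027, 0], [0.0, 0, 0, 0.03, 0], [0.0, 0, 0, 0.031, 0], [0.0, 0, 0, 0.031, 0]],
])

```text
time_s: 17.55
tool_pos: [0.5964, -0.2357, 0.0695]
tool_rot: [179.6, -1.3, -4.1]
force: [-2.2, 0.6, 4.3]
grip_width: 0.0005
```

servo_tool([
  [[0.0, 0, 0, 0.002, 0], [0.0, 0, 0, 0.003, 0], [0.0, 0, 0, 0.004, 0], [0.0, 0, 0, 0.005, 0], [0.0, 0, 0, 0.005, 0]],
])

```text
time_s: 17.97
tool_pos: [0.5964, -0.2358, 0.0653]
tool_rot: [179.6, -1.3, -4.1]
force: [-2.4, 1.3, 6.0]
grip_width: 0.0002
```

servo_tool([
  [[0.0, 0, 0, 0.001, 0], [0.0, 0, 0, 0.002, 0], [0.0, 0, 0, 0.003, 0], [0.0, 0, 0, 0.004, 0], [0.0, 0, 0, 0.004, 0]],
])

```text
time_s: 18.38
tool_pos: [0.5965, -0.2358, 0.0625]
tool_rot: [179.5, -1.3, -4.1]
force: [-3.0, 1.3, 9.3]
grip_width: 0.0005
```

servo_tool([
  [[0.0, 0, 0, 0.001, 0], [0.0, 0, 0, 0.002, 0], [0.0, 0, 0, 0.003, 0], [0.0, 0, 0, 0.004, 0], [0.0, 0, 0, 0.004, 0]],
])

```text
time_s: 18.8
tool_pos: [0.5966, -0.2359, 0.0623]
tool_rot: [179.5, -1.3, -4.1]
force: [-8.8, 2.9, 20.7]
grip_width: 0.0006
```

The floor bottomed out: force rose to 21 N with no further travel at z 62 mm. Rise and measure the top.

servo_tool([
  [[0.0, 0, 0, -0.02, 0], [0.026, 0, 0.02, -0.06, 0], [0.026, 0, 0.05, -0.09, 0], [0.026, 0, 0.074, -0.09, 0], [0.026, 0, 0.074, -0.09, 0], [0.026, 0, 0.074, -0.09, 0], [0.026, 0, 0.074, -0.09, 0], [0.026, 0, 0.074, -0.09, 0]],
])

```text
time_s: 19.47
tool_pos: [0.5893, -0.3067, 0.1516]
tool_rot: [179.6, -1.2, -4.0]
force: [0.2, 0.2, 0.9]
grip_width: 0.0254
```

Run:
```python
from h import *
for n in("scene","top"):
    P=world(read_camera(n)); L=(P-[*comp(0,.04),.07])@R.from_euler("z",CY).as_matrix()
    for s in((1,1),(1,-1),(-1,1),(-1,-1)):
        m=(abs(L[...,0]-s[0]*.016)<.012)&(abs(L[...,1]-s[1]*.01)<.009)&(L[...,2]>-.06)&(L[...,2]<.035); 
        if m.sum()>4: print(n,s,m.sum(),np.percentile(L[m][:,2],[10,50,90]).round(4))
    m=(abs(abs(L[...,1])-.036)<.004)&(abs(L[...,0]+.0)<.035)&(abs(L[...,2])<.012); print("deck",np.median(L[m][:,2]).round(4))
go(*comp(0,-.035),.0725,-4.1)
c=read_camera("wrist"); print(wproj(c,[[*comp(0,-.035),.0765],[*comp(0,.04),.062]]).round())
u=wproj(c,[*comp(0,0),.07])[0].astype(int); v0=max(u[1]-90,0);u0=max(u[0]-120,0); save("w8",cv2.resize(c["image"][v0:v0+180,u0:u0+240],(720,540))); print(u0,v0)
```

```text
scene (1, 1) 57 [-0.0079 -0.0063 -0.0051]
scene (1, -1) 36 [-0.0077 -0.0062 -0.0046]
scene (-1, 1) 60 [-0.0076 -0.0062 -0.0046]
scene (-1, -1) 53 [-0.0079 -0.0061 -0.0047]
deck 0.0014
top (1, 1) 79 [-0.0107 -0.0076 -0.0043]
top (1, -1) 81 [-0.0098 -0.0077 -0.0051]
top (-1, 1) 80 [-0.0103 -0.0075 -0.0048]
top (-1, -1) 72 [-0.0102 -0.0077 -0.0049]
deck 0.0001
shift [0.0006 0.0033 0.0795] turn 0.003 | at [ 0.5894 -0.3068  0.1519] [179.57  -1.23  -3.95] F [-0.3 -0.2  0.1] w 0.0261 t 19.57
[[288. 220.]
 [198. 215.]]
123 127
```

View pics/w8.png

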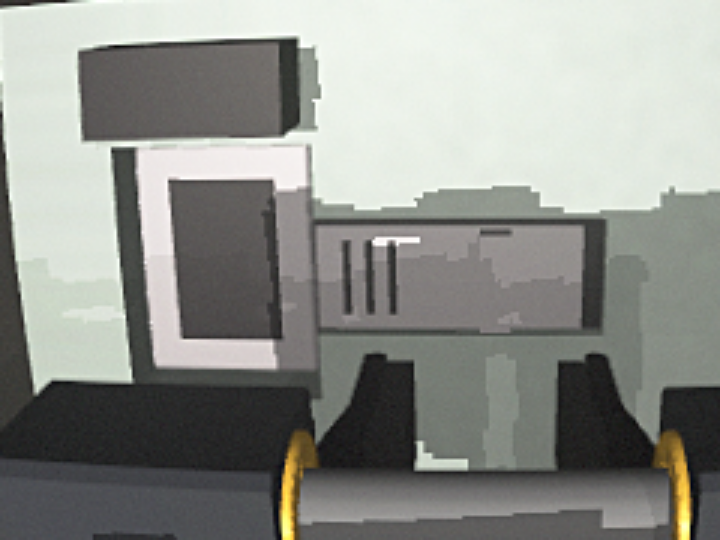

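The block is level, 7.6 mm below the deck at all four quarters. The ridge is at crop (495,275), as expected. Straddle it.

servo_tool([
  [[0.026, 0.0005, 0.0033, 0.03, 0.003], [0.026, 0.0005, 0.0033, 0.055, 0.003], [0.026, 0.0005, 0.0033, 0.065, 0.003], [0.026, 0.0005, 0.0033, 0.072, 0.003], [0.026, 0.0005, 0.0033, 0.077, 0.003], [0.026, 0.0005, 0.0033, 0.079, 0.003], [0.026, 0.0005, 0.0033, 0.079, 0.003], [0.026, 0.0005, 0.0033, 0.079, 0.003]],
])

```text
time_s: 20.28
tool_pos: [0.5922, -0.3115, 0.0745]
tool_rot: [179.5, -1.4, -4.1]
force: [-0.2, -0.4, 0.1]
grip_width: 0.026
```

```bash
python3 -c "
from h import *
go(*comp(0,-.019),.0725,-4.1)"
```

```text
shift [-0.0008 -0.0166  0.0018] turn -0.001 | at [ 0.5922 -0.3115  0.0745] [179.51  -1.36  -4.14] F [-0.2 -0.4  0.1] w 0.026 t 20.28
```

servo_tool([
  [[0.026, 0, -0.005, 0.0015, 0], [0.026, 0, -0.009, 0.0015, 0], [0.026, 0, -0.012, 0.0015, 0], [0.026, 0, -0.015, 0.0015, 0], [0.026, 0, -0.018, 0.0015, 0], [0.026, 0, -0.021, 0.0015, 0], [0.026, 0, -0.0235, 0.0015, 0], [0.026, 0, -0.0235, 0.0015, 0], [0.026, 0, -0.018, 0.0015, 0], [0.026, 0, -0.018, -0.01, 0], [0.026, 0, -0.018, -0.05, 0], [0.026, 0.0, -0.018, -0.09, 0]],
])

```text
time_s: 21.28
tool_pos: [0.5895, -0.2925, 0.1635]
tool_rot: [179.6, -1.1, -4.2]
force: [1.2, -0.8, 0.4]
grip_width: 0.0264
```

Run:
```python
from h import *
c=read_camera("wrist"); go(*comp(0,-.019),.0725,-4.1)
print(wproj(c,[[*comp(0,-.035),.0765],[*comp(0,-.019),.0765],[*comp(0,.0125),.07]]).round())
u=wproj(c,[*comp(0,0),.07])[0].astype(int); v0=max(u[1]-90,0);u0=max(u[0]-120,0); a=cv2.resize(c["image"][v0:v0+180,u0:u0+240],(533,400)); print(u0,v0)
t=read_camera("top")["image"]; save("w9",np.vstack([a,cv2.resize(t[80:280,120:480],(533,200))]))
```

```text
shift [-0.0058 -0.0008  0.1028] turn -0.001 | at [ 0.5949 -0.2946  0.1754] [179.26  -1.99  -4.18] F [ 3.1 -0.4  6.9] w 0.0261 t 21.33
[[306. 215.]
 [286. 215.]
 [248. 213.]]
142 122
```

View pics/w9.png

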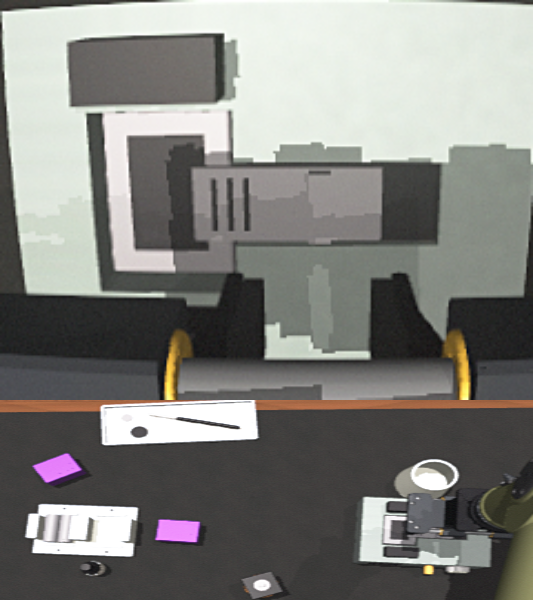

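The tongue now lies over the block: its end is at crop x≈192, with the well edge at ≈233. The ridge at (319,200) matches the locked position, and the rest of the scene looks as it was at the start. Settle clear of everything and hand in.

servo_tool([
  [[0.026, 0, 0, -0.03, 0], [0.026, 0, 0, -0.03, 0], [0.026, 0, 0, -0.03, 0], [0.026, 0, 0, -0.03, 0]],
])

```text
time_s: 21.72
tool_pos: [0.5946, -0.2946, 0.2041]
tool_rot: [179.2, -2.1, -4.2]
force: [-0.2, 0.0, -0.5]
grip_width: 0.0258
```

```bash
python3 -c "
from h import *
go(0.6,-.3,.2,-4.1); env.sign_off()"
```

```text
shift [0.0056 0.005  0.0044] turn -0.002 | at [ 0.5946 -0.2946  0.2041] [179.19  -2.15  -4.19] F [-0.2  0.  -0.5] w 0.0258 t 21.72
the job is handed in; nothing more can be done
```

The job is done and handed in at 21.7 s of the 72 s allowed. I opened the latch, took the grey block out of the charger, set it on the desk to change grip, put it in the well, pressed it home and slid the latch locked over it.

**Last checks:**
- **Block home:** before locking, the depth picture from the top camera put its top about 7.6 mm below the deck at all four quarters. The scene camera read about 6.2 mm (7.6 mm relative to its own deck reading, which was 1.4 mm high). The final press reached 21 N with no further travel.
- **Latch locked:** in the last wrist picture the ridge was at its locked position and the tongue lay about 15 mm over the block.
- **Everything else:** the round-celled pack, cup, bottle, handle and purple blocks looked unmoved in the last top picture, judged by eye only. The gripper was clear, reading about 0 N.

**What went wrong on the way:**
- **Slip at the re-grip:** I lifted before the fingers had fully closed, and the block slipped about 8 mm in the grip. It stayed held.
- **Catch on the rim:** the block caught the well's +x rim once at about 18 N. I eased it up, shifted it about 2 mm, and it went in.

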